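# Hang the pressure gauge in its notch between two pipe unions

## Robot

A 6-joint arm with a two-finger parallel gripper is mounted at the origin on the work surface. World frame = base frame: x ahead of the robot, y to its left, z up, the work surface at z = 0. Lengths are in m, angles in degrees, forces in N, time in s.
With the tool pointing down it reaches from about 0.325 to 0.85 m from the base axis. Payload 15.5 kg.
Tool frame: the origin (TCP) lies at the very end of the fingers, on their centre line; the grasp point (between the pads) lies arm.grip_depth behind it (arm.grip_depth is the distance from the TCP to the grasp point, in m); z points along the fingers, y is the line along which they close (so a half turn about z gives the same grasp; the last joint's range is limited). The gripper opens to 91 mm and grips with 3 to 60 N. Pads are 32 mm wide; open, the fingers measure 118 mm over their backs; the gripper's body (76 mm by 178 mm) begins 60 mm behind the grasp point.
Start: joints at [68.383, 28.281, 77.091, -0, 74.628, -5.472], TCP at [0.174, 0.6, 0.183] pointing down, gripper open.
Joint ranges: [-166.48, 166.48], [-47.26, 123.95], [12.59, 153.08], [-70.14, 250.14], [6.76, 159.57], [-176.63, 176.63]. Speed limits (degrees/s): [108.29, 108.29, 147.25, 172.46, 172.46, 172.46].

## Interface

Orientations are given as a 3x3 rotation matrix whose columns are the frame's x, y, z axes.
In Python, from rig import arm gives the robot as it stands. Calls block until the motion is done:
- arm.move_to(position, orientation): joint-space move of the TCP to a pose.
- arm.move_l(position, orientation=None, feed=0.15): straight line of the TCP; orientation=None keeps the orientation; feed is the mean speed in m/s.
- arm.move_joints(angles): joint-space move.
- arm.grip(opening): finger opening in m; the grip force is fixed at half the most; returns when the fingers have stopped.
- arm.sleep(seconds).
- arm.solve_ik(position, orientation): joint angles nearest the present ones, or None.
- arm.snapshot(name): name is "side" or "top" or "wrist"; returns the picture (420x560x3 uint8, red, green, blue); there is no depth.
- arm.get_calibration(name): a dict with "intrinsics" (3x3 intrinsics, pixels), "cam_to_world" (4x4, takes a point from camera to world coordinates). Camera axes: x right, y down, z forward; pixel columns grow to the right and rows downward; lengths in m; the calibration is good to about 2 mm. A picture is of the moment at which its call begins: read the wrist's pose just before it. get_calibration takes no time and is no camera call; for the wrist camera it gives the pose at the moment of the call.
A pose or a line that the arm cannot do raises arm.Unreachable and nothing moves.
- arm.sign_off(): hands the job in; it is judged then, once.
Readings, each from a call of its own:
- arm.current_t(): time.
- arm.current_joint_positions(): joint angles.
- arm.current_dq(): joint speeds.
- arm.current_tau(): joint torques, N m.
- arm.current_ee_pos(): TCP position.
- arm.current_tool_rot(): TCP orientation.
- arm.current_force(): force on the tool from outside, world axes, zero at the start.
- arm.current_torque(): the same for the moment, N m.
- arm.current_width(): finger opening in m.
- arm.current_grasp_force(): force on a finger pad.
Only numpy, scipy, OpenCV 4.12 (cv2) and the standard library are available. Lean on these libraries where they do the work, as an engineer would, in place of code of your own. Each camera call takes 0.05 s, during which the arm holds its last target. There are 200 camera calls.

## Task

Lift the pressure gauge off its stand by the flat tab of its hook and lower it between the two hanging pipe unions so that its hook drops fully home in the notch of the flat bar, then let go. The bar has been shoved endways in its bushes, so feel gently along it for the notch, never bearing down on the rack with 20 N or more. Do not push the unions along or off the bar, and leave the gasket ring and the thermostat where they are.

Things in the scene. Friction and masses are not known exactly. Their poses are not given: they have to be found in the camera images.
- gauge: Brass pressure gauge on a flat steel hook, 0.24 to 0.34 kg. Origin: middle of the underside of the hook's arm, which bears on a bar; z up, dial to -x. Hook = inverted U: arm 26 mm in x, 12 wide in y, 8 thick; legs 16 mm apart inside (x -8 to 8); rear leg (+x) down to z = -24, its last 12 mm flared out; front leg runs down to the gauge. Hung freely it leans up to 0.15 rad, foot to +x.
- tab (a point): Where to grip the gauge: middle of the upright flat tab above its hook, 44 mm over the gauge's origin. The tab is 10 mm thick in x, 34 mm wide in y, from 18 to 66 mm above the origin; a 10 x 12 mm neck joins it to the arm. Axes as the gauge's.
- dial (a point): Middle of the gauge's round case, diameter 40 mm, 23 mm thick (x = -13 to -36 mm from the gauge's origin), centred 72 mm below the origin. A stem under it ends 117 mm below the origin. Axes as the gauge's.
- stand: Fixed steel stand on which the gauge hangs at the start. Origin: middle of its underside, z up. A plain bar along y at x = 0, 12 mm thick, 30 tall, top at z = 150, between posts 10 mm thick at y = -52 and 52 mm; foot 110 x 130 x 12 mm. The gauge hangs near y = 0, dial to -x.
- rack: Fixed hanging rack. Origin: middle of its underside, z up. Oak foot 100 x 300 x 16 mm; posts 26 x 18 mm at y = -135 and 135, up to z = 154; between them a flat steel bar along y at x = 0, 12 mm thick, 30 tall. The gauge is to hang there with its dial to the rack's -x; riding on the bar beside the notch its origin is at about z = 149 mm, fully home at about 140.
- bar_top (a point): Middle of the rack (x = y = 0) at the bar's top, z = 150. The bar's one notch, 15 mm wide in y, 9 deep, right across the top, for the gauge's 12 mm arm, is not measured: its middle is anywhere from y = -14 to 14 mm. See or feel for it. Under 40 N the bar does not shift endways; on rubber bushes it gives 1 mm down per 3 N (the point does not move).
- union_a: Cast iron pipe union (diameter 48 mm, z = -84 to -38 mm, centred at x = -5) on a flat steel hook, about 0.3 kg, hanging loose on the plain top of the rack's bar on its +y side, 61 to 67 mm from the middle. Origin: middle of the underside of its hook's arm, which is 25 mm in x, 10 in y, 6 thick; z up.
- union_b: The same kind of pipe union on a hook, hanging loose on the rack's -y side, 61 to 67 mm from the middle. Origin and sizes as for union_a.
- gasket: Grey rubber gasket ring lying on the table, outer diameter 72 mm, 6 mm thick; origin at the centre of its underside. To be left alone.
- thermostat: Cream thermostat with a round dial, 85 x 85 x 42 mm, on the table; origin at the centre of its underside. To be left alone.
Not all that is in view belongs to the job. Of the things that look like the stand, the larger one is meant.

How it is judged:
By the outcome, as a careful person would: the job done as asked, in the order asked, and still so for the second after the job is handed in, with the robot touching nothing.
It also fails if it takes over 72 s, if anything falls off the work surface, if the arm or the gripper's body presses on something with over 40 N, if the wrist force passes 120 N, or if a joint passes its speed limit or range.

## Working session

There is one attempt and no reset: what is moved stays moved. The work goes in short steps, each a Python script; the robot and the scene stay as the last script left them, time stands still between calls to the robot, and variables do not carry over. Pictures are saved under pics/ and viewed, at most 10 in all, crops included, and the job is handed in when it is done.

```bash
ls; mkdir -p pics; python3 - <<'E'
from rig import arm
import cv2,numpy as np
for n in("side","top","wrist"):
    c=arm.get_calibration(n);print(n,np.round(c["intrinsics"],1).tolist(),np.round(c["cam_to_world"],3).tolist())
    cv2.imwrite(f"pics/{n}0.png",arm.snapshot(n)[:,:,::-1])
print(arm.grip_depth,arm.current_width(),arm.current_t(),np.round(arm.current_tool_rot(),3).tolist())
E
```

```text
pics
side [[424.4, 0.0, 282.0], [0.0, 424.4, 207.0], [0.0, 0.0, 1.0]] [[-0.994, -0.08, 0.078, 0.431], [-0.11, 0.589, -0.8, 0.581], [0.017, -0.804, -0.594, 0.618], [0.0, 0.0, 0.0, 1.0]]
top [[413.4, 0.0, 282.2], [0.0, 413.4, 209.2], [0.0, 0.0, 1.0]] [[-0.021, -0.984, 0.176, 0.386], [-1.0, 0.02, -0.009, -0.053], [0.005, -0.176, -0.984, 0.886], [0.0, 0.0, 0.0, 1.0]]
wrist [[335.5, 0.0, 281.7], [0.0, 335.5, 215.0], [0.0, 0.0, 1.0]] [[0.278, 0.921, 0.273, 0.097], [0.961, -0.266, -0.08, 0.623], [-0.001, 0.285, -0.959, 0.384], [0.0, 0.0, 0.0, 1.0]]
0.0188 0.091262021888116 0.15 [[-0.961, 0.278, -0.0], [0.278, 0.961, -0.001], [0.0, -0.001, -1.0]]
```

View pics/side0.png

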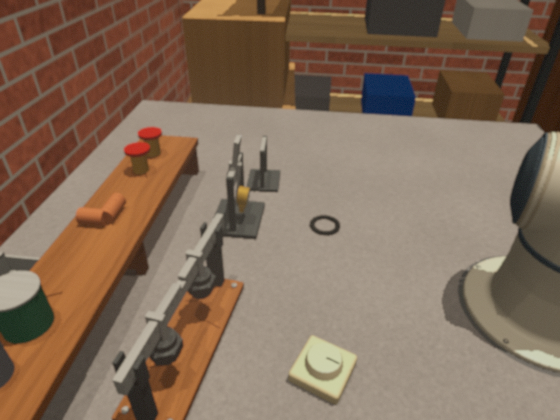

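View pics/top0.png

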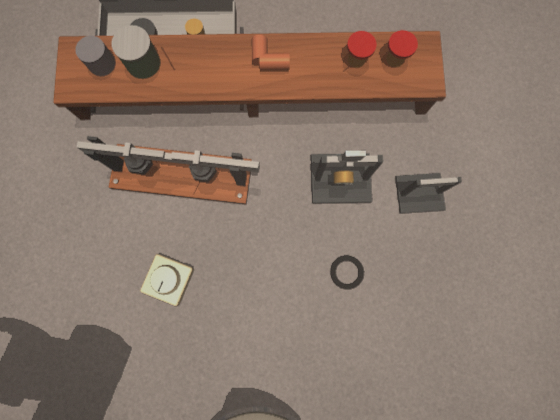

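The side view shows the rack at lower left (bar from 130,375 to 220,225), and behind it the gauge on the larger stand (235,200). The top view has the rack bar at (80-257, 145-165), unions at (137,160) and (203,167), the gauge stand at (342,175), a smaller decoy stand at (420,190), the gasket at (347,272) and the thermostat at (166,280). There is a raised shelf along the top. I'll zoom in on the rack and the stand.

```bash
python3 - <<'E'
import cv2,numpy as np
t=cv2.imread("pics/top0.png")
a=cv2.resize(t[130:215,70:270],None,fx=4,fy=4,interpolation=cv2.INTER_CUBIC)
b=cv2.resize(t[140:210,300:470],None,fx=3.6,fy=3.6,interpolation=cv2.INTER_CUBIC)
o=np.zeros((600,800,3),np.uint8);o[:340,:800]=a;o[340:340+b.shape[0],:b.shape[1]]=b
cv2.imwrite("pics/crop1.png",o)
E
```

```text
(no output)
```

View pics/crop1.png

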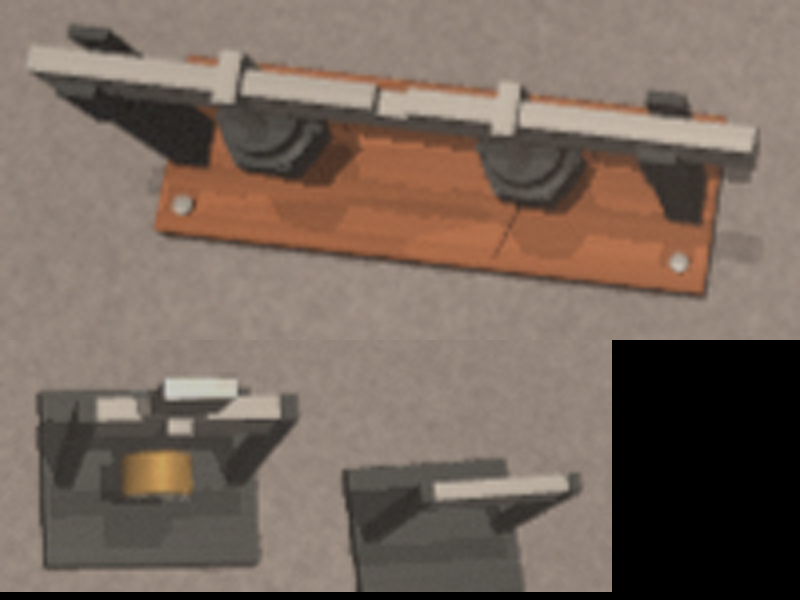

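```bash
cat > h.py <<'E'
from rig import arm
import cv2,numpy as np
def ray(n,uv,cal=None):
    c=cal or arm.get_calibration(n);T=np.array(c["cam_to_world"])
    d=T[:3,:3]@np.linalg.solve(np.array(c["intrinsics"]),[uv[0],uv[1],1.])
    return T[:3,3],d
def plane(n,uv,z,cal=None):
    o,d=ray(n,uv,cal);return o+d*(z-o[2])/d[2]
def tri(a,uva,b,uvb):
    o,d=ray(a,uva);p,e=ray(b,uvb)
    s=np.linalg.lstsq(np.c_[d,-e],p-o,rcond=None)[0]
    x,y=o+d*s[0],p+e*s[1];return (x+y)/2,np.linalg.norm(x-y)
def Rz(yaw): # tool down, tool y along +-x of object with this yaw
    c,s=np.cos(yaw),np.sin(yaw)
    ox,oy=np.array([c,s,0]),np.array([-s,c,0])
    return ox,oy
E
python3 - <<'E'
from h import *
A=lambda u,v:(70+u/4,130+v/4)
B=lambda u,v:(300+u/3.6,140+(v-340)/3.6)
p=lambda n,uv,z:print(n,np.round(plane("top",uv,z),4))
p("bar L mid",A(30,60),.15);p("bar R mid",A(754,138),.15)
p("footL",A(157,233),.016);p("footR",A(705,294),.016)
p("screwL",A(182,205),.016);p("screwR",A(679,262),.016)
p("notchL",A(377,97),.15);p("notchR",A(409,103),.15)
p("ua",A(229,77),.156);p("ub",A(507,107),.156)
p("standbarL",B(95,408),.15);p("standbarR",B(281,407),.15)
p("foot bl",B(45,566),.012);p("foot br",B(259,563),.012)
p("foot tl",B(39,394),.012)
for q in((165,380),(238,378),(165,398),(238,398)):p("tab",B(*q),.216)
for n,a,b in(("can1",(150,133),(402,44)),("can2",(137,149),(361,44)),("shelfcorner",(199,140),(442,101)),("green",(12,292),(133,44))):
    print(n,*tri("side",a,"top",b))
E
```

```text
bar L mid [0.6465 0.3181 0.15  ]
bar R mid [ 0.6024 -0.0174  0.15  ]
footL [0.5951 0.311  0.016 ]
footR [0.5556 0.0163 0.016 ]
screwL [0.6103 0.2983 0.016 ]
screwR [0.5734 0.0302 0.016 ]
notchL [0.6255 0.1568 0.15  ]
notchR [0.6223 0.1419 0.15  ]
ua [0.6345 0.2233 0.156 ]
ub [0.6176 0.0954 0.156 ]
standbarL [ 0.6107 -0.1431  0.15  ]
standbarR [ 0.6093 -0.2388  0.15  ]
foot bl [ 0.5551 -0.1261  0.012 ]
foot br [ 0.5543 -0.2544  0.012 ]
foot tl [ 0.6622 -0.1261  0.012 ]
tab [ 0.6036 -0.1684  0.216 ]
tab [ 0.6039 -0.2028  0.216 ]
tab [ 0.5948 -0.168   0.216 ]
tab [ 0.5941 -0.2022  0.216 ]
can1 [ 0.83791843 -0.29902649  0.1529484 ] 0.0012193942790957864
can2 [ 0.83872614 -0.2192439   0.15318598] 0.002066672901511829
shelfcorner [ 0.74820402 -0.39248228  0.0921108 ] 0.0024608685052205422
green [0.84150496 0.21870505 0.16430611] 0.0009642623954175929
```

Everything measures sensibly: foot 297 mm long, notch 15.3 mm wide, and the notch about 8 mm to -y of the rack's middle. The gauge tab leans about 0.15 rad. Next I'll take wrist close-ups of the notch and then the gauge.

```bash
cat >> h.py <<'E'
def Rt(yaw,lean=0.):
    "tool down, closing line (tool y) along object's x, tab leaning by lean towards -x"
    ox,oy=Rz(yaw);z=np.array([0,0,1.])
    up=np.cos(lean)*z-np.sin(lean)*ox
    ty=np.cos(lean)*ox+np.sin(lean)*z
    return np.c_[np.cross(ty,-up),ty,-up]
RY=np.deg2rad(-7.5)
E
python3 - <<'E'
from h import *
import pickle
arm.move_l([.174,.6,.30],feed=.25)
res={}
for n,p,y in(("rack",[.624,.149,.29],RY),("gauge",[.599,-.185,.31],0.)):
    R=Rt(y);arm.move_to(p,R)
    c=arm.get_calibration("wrist");im=arm.snapshot("wrist")
    res[n]=c;cv2.imwrite(f"pics/w_{n}.png",im[:,:,::-1]);print(arm.current_t(),arm.current_ee_pos(),np.round(arm.current_joint_positions(),1))
pickle.dump(res,open("cal.pkl","wb"))
arm.grip(.05)
print(arm.current_t(),arm.current_force())
a,b=[cv2.imread(f"pics/w_{n}.png") for n in("rack","gauge")]
cv2.imwrite("pics/both.png",np.hstack([a[:,80:480],b[:,80:480]]))
E
```

```text
3.0917 [0.623743   0.14993377 0.29006964] [ 8.2 25.4 65.3  0.  89.3 15.6]
4.4083 [ 0.5993504  -0.18375616  0.30994975] [-22.5  23.5  65.5   0.   91.  -22.6]
5.1833 [-0.16249298 -1.13027941 -0.0249195 ]
```

View pics/both.png

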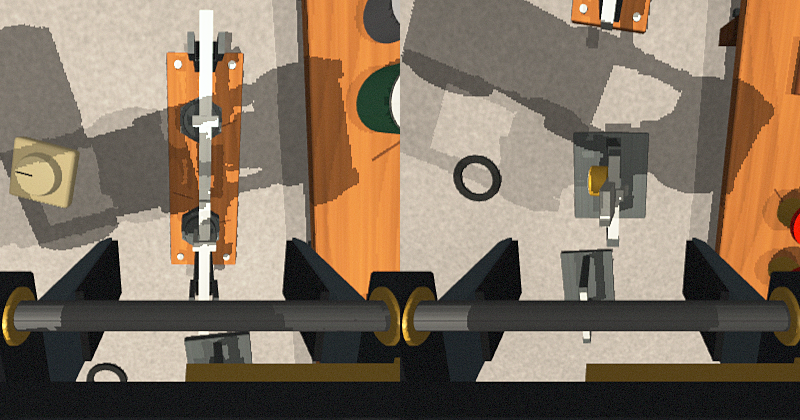

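The wrist pictures show, on the left, the bar running vertically at about col 205 with the hooks at rows 122 and 240. On the right, the gauge tab is at about (612,215), with the small decoy below it. I'll zoom in on both.

```bash
python3 - <<'E'
import cv2,numpy as np
a,b=[cv2.imread(f"pics/w_{n}.png") for n in("rack","gauge")]
a=cv2.resize(a[100:250,250:320],None,fx=4,fy=4,interpolation=cv2.INTER_NEAREST)
b=cv2.resize(b[120:250,240:340],None,fx=4.5,fy=4.5,interpolation=cv2.INTER_NEAREST)
o=np.zeros((600,800,3),np.uint8);o[:600,:280]=a;o[:585,300:750]=b
cv2.imwrite("pics/crop2.png",o)
E
```

```text
(no output)
```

View pics/crop2.png

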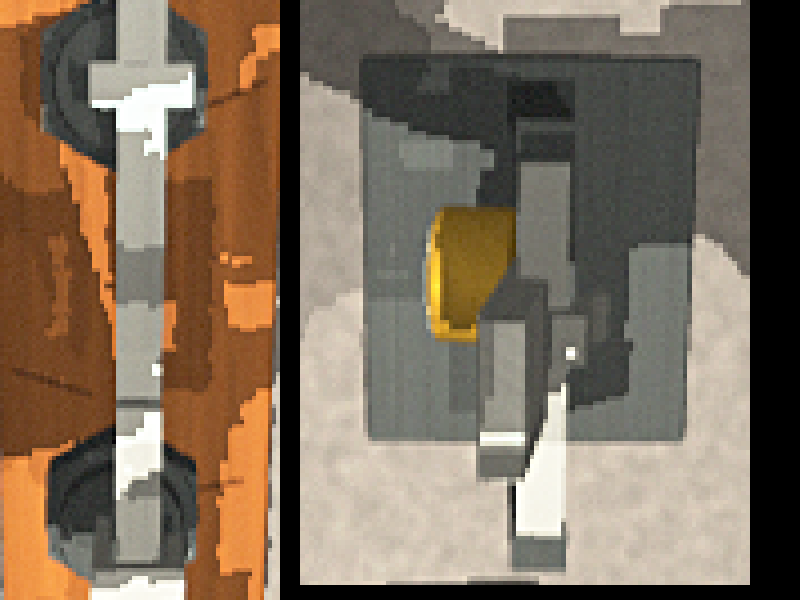

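```bash
python3 - <<'E'
from h import *
import pickle
C=pickle.load(open("cal.pkl","rb"))
W=lambda u,v:(250+u/4,100+v/4)
p=lambda n,uv,z,k:print(n,np.round(plane("wrist",uv,z,C[k]),4))
for n,q,z in(("ua",(141,85),.156),("dark top",(141,245),.15),("dark bot",(141,301),.15),("line top",(141,399),.15),("line bot",(141,407),.15),("bar 160",(141,170),.15)):p(n,W(*q),z,"rack")
G=lambda u,v:(240+(u-300)/4.5,120+v/4.5)
for n,q,z in(("standbar far",(545,165),.15),("standbar near",(539,537),.15),("tab tl",(480,320),.216),("tab tr",(524,320),.216),("tab bl",(480,456),.216),("tab br",(522,456),.216),("arm l",(570,315),.158),("arm far",(570,315),.158),("foot tl",(360,58),.012),("foot bl",(369,440),.012),("foot br",(684,440),.012)):p(n,W(*q) if 0 else G(*q),z,"gauge")
E
```

```text
ua [0.6381 0.2249 0.156 ]
dark top [0.6333 0.1861 0.15  ]
dark bot [0.6315 0.1719 0.15  ]
line top [0.6282 0.1463 0.15  ]
line bot [0.6279 0.1442 0.15  ]
bar 160 [0.6356 0.2045 0.15  ]
standbar far [ 0.6141 -0.1447  0.15  ]
standbar near [ 0.6137 -0.2386  0.15  ]
tab tl [ 0.599  -0.1677  0.216 ]
tab tr [ 0.6078 -0.1676  0.216 ]
tab bl [ 0.599  -0.1961  0.216 ]
tab br [ 0.6076 -0.1961  0.216 ]
arm l [ 0.6202 -0.1792  0.158 ]
arm far [ 0.6202 -0.1792  0.158 ]
foot tl [ 0.5596 -0.1267  0.012 ]
foot bl [ 0.5597 -0.255   0.012 ]
foot br [ 0.6685 -0.2549  0.012 ]
```

Both cameras agree to about 4 mm, and the x offset is the same everywhere, so I'll average them. That puts the notch at about (0.6265, 0.1505) and the tab top at (0.601, -0.185). I'll grip with the tool tilted to the lean and lift along the gauge's own axis.

```bash
python3 - <<'E'
from h import *
L=.15;R=Rt(0,L);tz=R[:,2]
g=np.array([.6045,-.185,.1935])+tz*arm.grip_depth
arm.move_to(g-tz*.07,R);arm.move_l(g,R,feed=.1)
print("F",arm.current_force())
arm.grip(0.0)
print("w",arm.current_width(),arm.current_grasp_force(),"F",arm.current_force(),"M",arm.current_torque(),arm.current_t())
f0=arm.current_force()
arm.move_l(g-tz*.012,R,feed=.03);print("F",arm.current_force())
arm.move_l(g-tz*.15,R,feed=.12);arm.sleep(.3)
print("w",arm.current_width(),"F",arm.current_force(),"M",arm.current_torque(),arm.current_t())
p=arm.current_ee_pos();arm.move_l(p,Rt(0),feed=.1)
cv2.imwrite("pics/lift.png",arm.snapshot("side")[:,:,::-1]);print(arm.current_ee_pos(),arm.current_t())
E
```

```text
F [ 0.44016364 -0.09444314  0.26077679]
w 0.009590683158476854 29.98256027698517 F [-0.95470756 -0.38136132  2.16820554] M [-0.11807451  0.26232184  0.0183889 ] 7.1667
F [-0.02678769  0.47707961 -2.77914705]
w 0.00949983029955177 F [-0.37597142 -0.42541775 -2.66340541] M [-0.06186236  0.24892375  0.01244923] 9.3167
[ 0.58527471 -0.18481721  0.32238914] 9.675
```

View pics/lift.png

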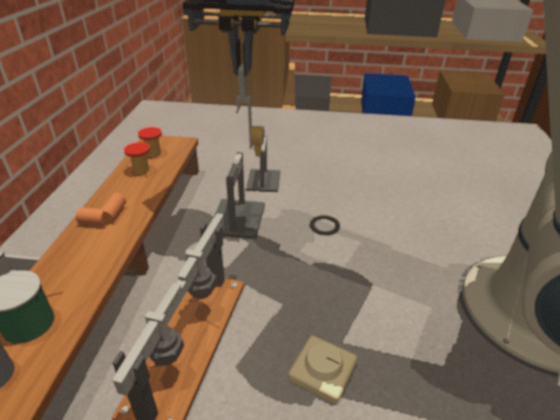

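Gauge lifted: 2.7 N, with the tab flush in the pads. Next I'll lower it over the rack, biased 2 mm to -x. Before the rear leg comes down, I'll touch the bar's front face with the front leg to get a true x reference.

```bash
cat >> h.py <<'E'
OX,OY=Rz(RY);RR=Rt(RY);N=np.array([.6265,.1505,0])
def go(x,y,z,feed=.05): arm.move_l(N+OX*x+OY*y+np.array([0,0,z]),RR,feed=feed)
def F(f0):
    f=arm.current_force()-f0;return np.array([f@OX,f@OY,f[2]])
E
python3 - <<'E'
from h import *
arm.move_to(N-OX*.005+[0,0,.325],RR);arm.sleep(.5)
f0=arm.current_force();np.save("f0.npy",f0);print(f0,arm.current_t())
x=-.005;ok=1
for z in np.arange(.315,.2029,-.008):
    go(x,0,z,.1);f=F(f0)
    if np.abs(f).max()>3: print("hit",z,f);ok=0;break
print(z,f)
if ok:
    while x<.010:
        x+=.001;go(x,0,z,.03);f=F(f0);print(round(x,4),np.round(f,2))
        if f[0]<-2:break
    np.save("xc.npy",[x,z])
arm.sleep(.1);print(F(f0),arm.current_ee_pos(),arm.current_t())
cv2.imwrite("pics/low.png",arm.snapshot("side")[:,:,::-1])
E
```

```text
[ 0.31473837  1.31382346 -3.7164158 ] 11.45
0.2029999999999999 [-0.70202288 -1.1930425   0.1791718 ]
-0.004 [-0.04 -0.93  1.04]
-0.003 [-0.51 -0.57  0.78]
-0.002 [-0.45 -1.3   0.54]
-0.001 [-0.74 -1.62  0.38]
0.0 [ 0.21 -1.47  0.67]
0.001 [ 0.14 -2.23  0.16]
0.002 [-0.4  -1.05  0.22]
0.003 [ 0.41 -1.17  1.52]
0.004 [-1.54  0.04  1.28]
0.005 [-3.57 -0.79  0.64]
[-3.48143432 -1.84423481  0.65952571] [0.63124476 0.1498626  0.20287147] 17.8
```

```bash
python3 - <<'E'
from h import *
go(.0018,0,.203,.03)
a=arm.snapshot("side")[:,:,::-1];b=arm.snapshot("wrist")[:,:,::-1]
o=np.hstack([cv2.resize(a[180:400,90:280],None,fx=2.3,fy=2.3,interpolation=cv2.INTER_CUBIC)[:500,:400],cv2.resize(b[60:310,180:380],None,fx=2,fy=2,interpolation=cv2.INTER_CUBIC)])
cv2.imwrite("pics/low2.png",o);print(F(np.load("f0.npy")))
E
```

```text
[ 0.47693064 -1.29741275  0.32968178]
```

View pics/low2.png

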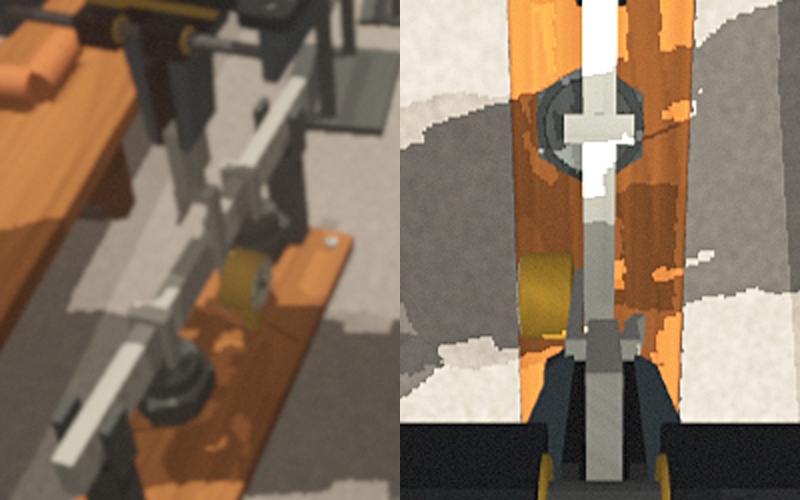

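The gauge straddles the bar, the front leg lies in front, and the unions at both sides are clear. Now the guarded lowering.

```bash
cat >> h.py <<'E'
def lower(x,y,z,zmin,f0,step=.001,lim=4.):
    while z>zmin:
        z-=step;go(x,y,z,.03);f=F(f0)
        if f[2]>lim or np.abs(f[:2]).max()>6: break
    print("lower",round(y,4),round(z,4),np.round(f,2),round(arm.current_t(),1));return z,f
E
python3 - <<'E'
from h import *
f0=np.load("f0.npy")
z,f=lower(.0018,.0005,.203,.181,f0,.004)
z,f=lower(.0018,.0005,z,.160,f0)
E
```

```text
lower 0.0005 0.179 [ 0.18 -2.07  1.5 ] 19.9
lower 0.0005 0.164 [-0.21 -1.62  4.79] 23.7
```

Contact came at TCP z 0.164, where home is predicted at 0.165 and riding at 0.174. A small sideways wiggle will confirm it is in the notch.

```bash
python3 - <<'E'
from h import *
f0=np.load("f0.npy")
E={}
for s in(1,-1):
    for k in range(1,5):
        y=.0005+s*.001*k;go(.0018,y,.164,.03);f=F(f0);print(round(y,4),np.round(f,2))
        if abs(f[1]+1.5)>4:break
    E[s]=y
m=(E[1]+E[-1])/2;go(.0018,m,.164,.03);print("mid",m,F(f0),arm.current_t())
cv2.imwrite("pics/home.png",cv2.resize(arm.snapshot("side")[180:400,90:280,::-1],None,fx=2.7,fy=2.7,interpolation=cv2.INTER_CUBIC))
E
```

```text
0.0015 [-1.65 -4.05  4.17]
0.0025 [ 0.09 -3.58  5.22]
0.0035 [-0.78 -7.14  5.99]
-0.0005 [ 0.31 -0.5   4.92]
-0.0015 [-0.01  3.85  4.61]
mid 0.001 [ 0.78814935 -1.1090977   5.12815419] 25.1917
```

View pics/home.png

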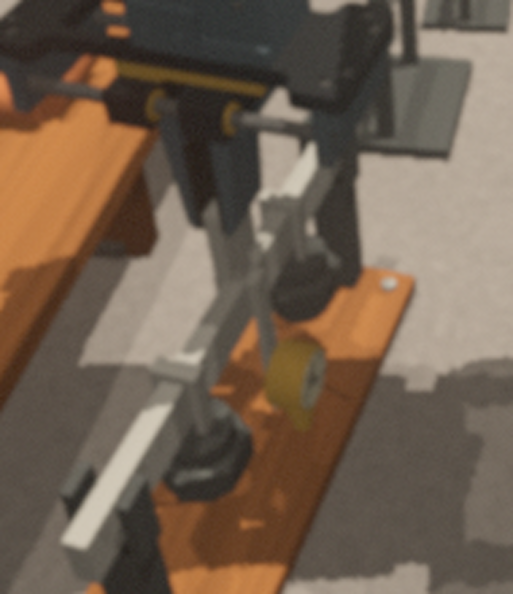

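Side forces stop it in both directions and the bar carries it, so the hook is in the notch. Release and retreat.

```bash
python3 - <<'E'
from h import *
f0=np.load("f0.npy")
go(.0018,.001,.1645,.02);print(F(f0))
arm.grip(.06);print(arm.current_width(),arm.current_force())
go(.0018,.001,.30,.12);arm.move_to([.45,.0,.36],Rt(0));arm.sleep(1.5)
print(arm.current_force(),arm.current_t())
a=arm.snapshot("top")[:,:,::-1];b=arm.snapshot("side")[:,:,::-1]
cv2.imwrite("pics/end_top.png",a)
o=np.hstack([cv2.resize(a[130:215,80:250],(500,250),interpolation=cv2.INTER_CUBIC),cv2.resize(b[180:400,90:280],None,fx=1.5,fy=1.5)[:250,:300]*0+cv2.resize(b[210:360,110:260],(300,250))])
cv2.imwrite("pics/end.png",o)
E
```

```text
[ 0.62403968 -0.59173471  4.57841171]
0.059975763425424634 [0.36056735 0.10846337 0.24870802]
[ 0.50199964 -0.37509652  0.00329939] 30.1083Traceback (most recent call last):
  File "<stdin>", line 9, in <module>
ValueError: operands could not be broadcast together with shapes (250,285,3) (250,300,3)
```

```bash
python3 - <<'E'
from h import *
a=cv2.imread("pics/end_top.png");b=arm.snapshot("side")[:,:,::-1]
cv2.imwrite("pics/end.png",np.vstack([cv2.resize(a[130:215,70:270],(800,340),interpolation=cv2.INTER_CUBIC)[:, :],np.hstack([cv2.resize(b[220:360,110:270],(297,260),interpolation=cv2.INTER_CUBIC),cv2.resize(a[60:320,60:563],(503,260))])]))
E
```

```text
(no output)
```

View pics/end.png

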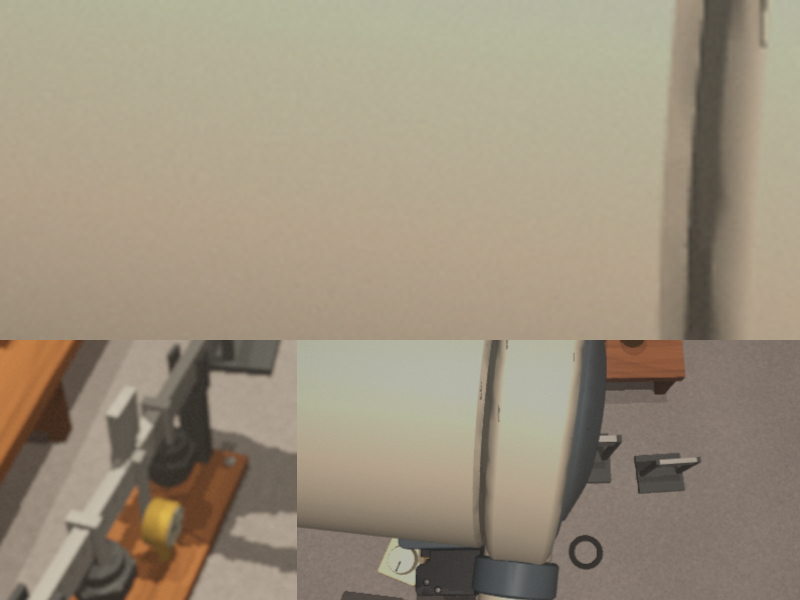

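The side view shows the gauge hanging on its own between the two unions, with its hook arm sunk level with the bar top. The top view is blocked by the arm, but the thermostat and gasket show undisturbed at its edges.

```bash
python3 -c "
from rig import arm
print(arm.current_t(),arm.sign_off())"
```

```text
the job is handed in; nothing more can be done
30.2583 None
```

The gauge hangs in the bar's notch between the two unions and has been let go. I handed the job in at 30 s of the 72 s allowed, and the highest downward force I read on the rack was about 6 N.

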